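# Make up two linear-guide kits

### The job

Make up the two kits from the stock on the bench: the tray with two pockets gets the long rail and the smaller of the two rollers; the tray with three pockets gets the short rail, the larger roller and the bearing block. In both trays the rail goes in the longest pocket and the roller in the square one. Each part stands as it does now, flat on its pocket floor, and the carton and the screwdriver stay where they are.

Things in the scene. Friction and masses are not known exactly. Their poses are not given: they have to be found in the camera images.
- long_rail: Long guide rail: black bar 116 (x) x 26 (y) x 34 mm high, waisted along its sides (18 mm wide between heights 13 and 23, 26 mm wide elsewhere), three steel screw heads on top. About 0.24 kg. Origin: centre of its underside, z up. x along its length. Loose, starts standing on the bench in the stock.
- short_rail: Short guide rail: same section, 76 (x) x 26 (y) x 34 mm high, two steel screw heads on top. About 0.16 kg. Origin: centre of its underside, z up. x along its length. Loose, starts standing on the bench in the stock.
- large_roller: Larger track roller: steel disc 56 mm diameter, 34 mm high, shallow V groove round its middle, dark seal ring on top. About 0.36 kg. Origin: centre of its underside, z up. Loose, starts standing on the bench in the stock.
- small_roller: Smaller track roller: like the larger one but 40 mm diameter, 34 mm high. About 0.2 kg. Origin: centre of its underside, z up. Loose, starts standing on the bench in the stock.
- bearing_block: Pillow bearing block: black foot 66 (x) x 30 (y) x 14 mm high with a steel screw in each end, and on its middle a round-topped housing 42 mm wide (x), 30 mm thick (y), 42 mm high in all, steel bearing showing on its flat sides (normal to y). About 0.2 kg. Origin: centre of its underside, z up. x along its foot. Loose, starts standing on the bench in the stock.
- two_pocket_tray: Kit tray with two pockets: grey, 234 (x) x 86 (y) mm, 9 mm high, fixed to the bench. Pocket floors (lighter grey) are 4 mm above the bench, so the lips are 5 mm high. Pockets in a row along x, all centred on y = 0: rail pocket 140 x 50 mm centred at x = -41 mm; square roller pocket 74 x 74 mm centred at x = +74 mm. Origin: centre of its underside, z up.
- three_pocket_tray: Kit tray with three pockets: grey, 292 (x) x 86 (y) mm, 9 mm high, fixed to the bench, pocket floors (lighter grey) 4 mm above the bench, lips 5 mm high. Pockets in a row along x, all centred on y = 0: rail pocket 100 x 50 mm centred at x = -90 mm; square roller pocket 74 x 74 mm centred at x = +5 mm; bearing-block pocket 90 x 54 mm centred at x = +95 mm. Origin: centre of its underside, z up.
- carton: Bystander: closed cardboard carton 60 (x) x 120 (y) x 40 mm high, beyond the stock. Origin: centre of its underside.
- screwdriver: Bystander: screwdriver lying across the bench beyond the stock, beside the carton; its shaft along the body's x. Origin: on the underside, near its middle.
There are look-alikes about, which are no part of the job. What is shaped like the small_roller but pink is not meant.

How it is judged:
By the outcome, as a careful person would: the job done as asked, in the order asked, and still so for the second after the job is handed in, with the robot touching nothing.
It also fails if it takes over 115 s, if anything falls off the work surface, if the arm or the gripper's body presses on something with over 40 N, if the wrist force passes 120 N, or if a joint passes its speed limit or range.

### The arm

A 6-joint arm with a two-finger parallel gripper is mounted at the origin on the work surface. World frame = base frame: x ahead of the robot, y to its left, z up, the work surface at z = 0. Lengths are in mm, angles in rad, forces in N, time in s.
With the tool pointing down it reaches from about 325 to 775 mm from the base axis. Payload 5.5 kg.
Tool frame: the origin (TCP) lies midway between the tips of the shut fingers; the grasp point (between the pads) lies 19 mm behind it; z points along the fingers, y is the line along which they close (so a half turn about z gives the same grasp; the last joint's range is limited). The gripper opens to 88 mm and grips with 3 to 60 N. Pads are 20 mm wide; open, the fingers measure 115 mm over their backs; the gripper's body (75 mm by 178 mm) begins 61 mm behind the grasp point.
Start: joints at [-1.228, 0.091, 1.231, -0, 1.82, -0.057], TCP at [233.541, -552.698, 222.631] pointing down, gripper open.
Joint ranges: [-2.87, 2.87], [-0.86, 2.18], [0.17, 2.46], [-1.51, 4.65], [0.06, 2.69], [-2.65, 2.65]. Speed limits (rad/s): [2.57, 2.57, 3.01, 3.14, 3.14, 3.14].

### API

Orientations are given as a unit quaternion [x, y, z, w].
In Python, from bench import * gives the robot as it stands.
- The arm moves only by the shell command python3 -m handwheel 'ROWS'. ROWS is JSON, a list that holds one entry, the list of rows, each a list of 7 numbers: the turn, a rotation vector about the tool's x, y, z in degrees, then the shift along the tool's x, y, z in mm, then the closure, from -1 (fully open) to 1 (shut). In form: [[[ax, ay, az, dx, dy, dz, hand], ...]]. A call has 1 to 10 rows; each row is the pose to reach, as a shift and turn from the pose commanded when the call began, along the tool's axes at that moment; what a row does not reach only later rows make up. A row lasts 1/8 s, in which the tool goes at most 62.5 mm and 10.7 degrees, less where a joint would pass 70% of its speed; a pose out of reach is approached as far as the arm can. A call with a gripper value outside its range is refused whole. The fingers move at their own pace and stop on an object; the grip force is fixed at half the most. Time passes only in rows, so rows that repeat a pose let the fingers close. It gives the time, the measured TCP pose, the force, the opening and the grip force at its end, in the units of the state.
- read_state(): the state, without advancing time (a new reading comes with each control period).
- get_image(name): name is "scene" or "side" or "wrist"; returns a dict with "image" (400x640x3 uint8, blue, green, red), "z_map" (400x640 float32, mm along the optical axis (not along the pixel's ray), 0 where there is no reading), "intrinsics" (3x3 intrinsics, pixels), "rvec" (rotation vector, rad) and "tvec" (3), from world to camera coordinates, as OpenCV has them; the wrist camera has in their place "tool_from_camera" (4x4, takes a point from camera to tool coordinates, whose origin is the TCP and whose axes are the flange's). Camera axes: x right, y down, z forward; pixel columns grow to the right and rows downward; lengths in mm; the calibration is good to about 2 mm. A picture is of the moment at which its call begins: read the wrist's pose just before it.
- sign_off(): hands the job in; it is judged then, once.
Trained networks look in the newest picture that a camera, given by its name, has taken for a name from the list of things; names that differ only in an ending like _2 or _b are one class to them, and where a whole thing is asked for, a point or a joint stands for the part that bears it (a point fixed in the world has none). Each returns a list of dicts, best first, with "score" (0 to 1); they miss things now and then, are a little off and sometimes report something else, mostly with a low value. They report only what shows in the picture. A call takes as long as a camera call. They do not tell look-alikes from the thing itself.
- look_for(camera, target): "point" ([column, row] in pixels, amid what is visible of it).
- cut_out(camera, target): "mask" (400x640 bool, what is visible of it) and "point" ([column, row] in pixels, amid what is visible of it).
The state is a dict: "time_s": time; "q": joint angles; "qvel": joint speeds; "joint_torque": joint torques, N m; "position": TCP position; "tcp_rot": TCP orientation; "force": force on the tool from outside, world axes, zero at the start; "torque": the same for the moment, N m; "opening": opening from 0.0 (shut) to 1.0 (fully open); "gripper_force": force on a finger pad.
Only numpy, scipy, OpenCV 4.12 (cv2) and the standard library are available. Lean on these libraries where they do the work, as an engineer would, in place of code of your own. Each camera call takes 0.05 s, during which the arm holds its last target. There are 200 camera calls.

## Working session

There is one attempt and no reset: what is moved stays moved. The work goes in short steps, Python scripts to look and compute and a shell command to move; the robot and the scene stay as the last step left them, time stands still between calls to the robot, and variables do not carry over. Pictures are saved under pics/ and viewed, at most 14 in all, crops included, and the job is handed in when it is done.

```bash
mkdir -p pics; ls; python3 - <<'E'
from bench import *
import cv2
s=read_state(); print({k:s[k] for k in('time_s','position','tcp_rot','opening','force')})
for n in('scene','side'):
    d=get_image(n); cv2.imwrite(f'pics/{n}0.png',d['image'])
    import numpy as np
    R=cv2.Rodrigues(np.array(d['rvec']))[0]; print(n,(-R.T@np.array(d['tvec']).ravel()).round(),d['intrinsics'][0][0])
E
```

```text
pics
{'time_s': 0.0, 'position': array([ 233.40850631, -552.43133961,  221.53854096]), 'tcp_rot': array([ 9.80089964e-01,  1.98551731e-01, -1.57279831e-04, -9.21209231e-04]), 'opening': 1.0047213694545443, 'force': array([ 0.04245427, -0.46209075, -0.14184693])}
scene [ 983. -608.  748.] 407.2903759647038
side [415. 758. 761.] 392.8385957433633
```

View pics/scene0.png

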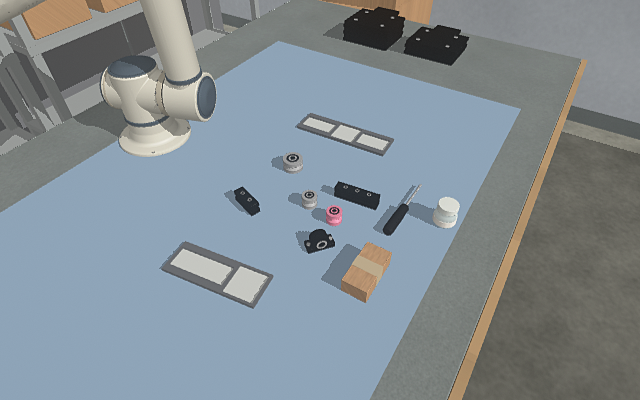

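View pics/side0.png

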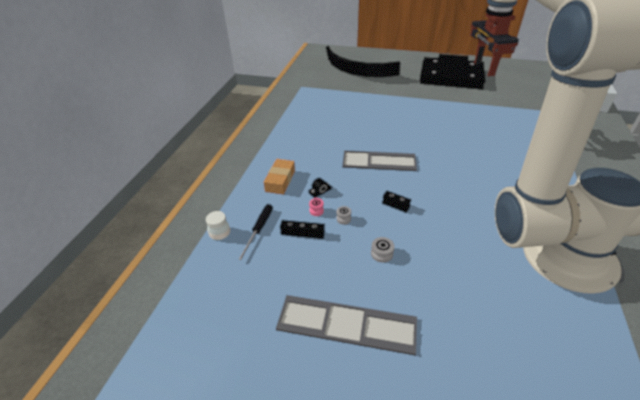

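The scene view shows the two-pocket tray at (217,273), three-pocket tray at (345,134), long rail (357,195), short rail (247,200), large roller (292,161), small steel roller (309,199) and block (319,241). The side view agrees, with the same parts at (302,229), (396,201), (382,248), (344,215) and (320,188).
Possible confusions for the small roller are the pink one at scene (334,214), the large roller (292,161) and the white spool (447,212). I choose the steel one at (309,199).

```bash
cat > h.py <<'E'
from bench import *
import numpy as np, cv2
from scipy.spatial.transform import Rotation as Ro
def cam(n):
    s=read_state(); d=get_image(n)
    if n=='wrist':
        T=np.array(d['tool_from_camera']); R=Ro.from_quat(s['tcp_rot']).as_matrix()
        d['R'],d['t']=R@T[:3,:3], R@T[:3,3]+s['position']
    else:
        R=cv2.Rodrigues(np.array(d['rvec']))[0]; d['R'],d['t']=R.T,-R.T@np.array(d['tvec']).ravel()
    K=np.array(d['intrinsics']); v,u=np.mgrid[:400,:640]
    z=d['z_map']; p=np.stack([(u-K[0,2])/K[0,0]*z,(v-K[1,2])/K[1,1]*z,z],-1)
    d['P']=p@d['R'].T+d['t']; d['P'][z==0]=np.nan
    return d
def topfit(P,m,band=5,top=None):
    """centre, long-axis yaw (deg) and size of the points in the top band of a mask"""
    q=P[m]; q=q[np.isfinite(q[:,2])]
    h=np.percentile(q[:,2],95) if top is None else top
    t=q[np.abs(q[:,2]-h)<band]
    (cx,cy),(a,b),ang=cv2.minAreaRect(t[:,:2].astype(np.float32))
    if a<b: a,b,ang=b,a,ang+90
    return dict(c=(round(cx,1),round(cy,1)),yaw=round((ang+90)%180-90,1),size=(round(a),round(b)),h=round(float(np.median(t[:,2])),1),n=len(t))
E
python3 - <<'E'
from h import *
for n in('scene','side'):
    d=cam(n)
    for o in['long_rail','short_rail','large_roller','small_roller','bearing_block','two_pocket_tray','three_pocket_tray','carton','screwdriver']:
        for r in cut_out(n,o)[:2]:
            if r['score']<.3: continue
            print(n,o,round(r['score'],2),np.round(r['point']),topfit(d['P'],r['mask']))
im=cam('scene')['image'][140:265,220:400]; cv2.imwrite('pics/crop.png',cv2.resize(im,None,fx=4,fy=4,interpolation=cv2.INTER_CUBIC))
E
```

```text
scene long_rail 0.88 [357. 197.] {'c': (663.7, 77.7), 'yaw': 6.6, 'size': (115, 29), 'h': 34.6, 'n': 353}
scene long_rail 0.56 [249. 205.] {'c': (436.9, -88.0), 'yaw': -19.1, 'size': (77, 28), 'h': 34.6, 'n': 223}
scene short_rail 0.56 [248. 202.] {'c': (438.2, -88.5), 'yaw': -19.1, 'size': (77, 28), 'h': 34.6, 'n': 219}
scene large_roller 0.76 [294. 163.] {'c': (448.9, 98.5), 'yaw': -55.4, 'size': (58, 50), 'h': 34.7, 'n': 205}
scene small_roller 0.77 [311. 199.] {'c': (569.6, 0.1), 'yaw': -57.2, 'size': (39, 35), 'h': 34.8, 'n': 140}
scene small_roller 0.76 [333. 214.] {'c': (651.2, -14.1), 'yaw': -58.2, 'size': (36, 34), 'h': 34.9, 'n': 146}
scene bearing_block 0.71 [319. 243.] {'c': (662.6, -100.1), 'yaw': -33.5, 'size': (33, 28), 'h': 41.0, 'n': 131}
scene two_pocket_tray 0.6 [221. 274.] {'c': (514.8, -288.1), 'yaw': 8.4, 'size': (236, 89), 'h': 9.0, 'n': 1939}
scene three_pocket_tray 0.72 [346. 132.] {'c': (494.9, 313.0), 'yaw': 3.0, 'size': (292, 93), 'h': 8.7, 'n': 930}
scene three_pocket_tray 0.52 [399. 217.] {'c': (782.9, 59.1), 'yaw': 87.9, 'size': (99, 20), 'h': 25.3, 'n'
[... 832 characters left out ...]
ze': (39, 38), 'h': 33.3, 'n': 127}
side bearing_block 0.68 [320. 188.] {'c': (659.3, -96.1), 'yaw': -25.7, 'size': (32, 26), 'h': 40.3, 'n': 59}
side two_pocket_tray 0.71 [380. 159.] {'c': (513.2, -286.9), 'yaw': 7.2, 'size': (234, 93), 'h': 7.6, 'n': 578}
side three_pocket_tray 0.91 [349. 323.] {'c': (492.9, 313.5), 'yaw': 3.2, 'size': (292, 89), 'h': 8.1, 'n': 2678}
side three_pocket_tray 0.57 [397. 201.] {'c': (435.4, -86.4), 'yaw': -18.8, 'size': (76, 27), 'h': 33.0, 'n': 179}
side carton 0.92 [280. 179.] {'c': (792.4, -116.5), 'yaw': -88.3, 'size': (121, 60), 'h': 39.3, 'n': 473}
side screwdriver 0.63 [261. 225.] {'c': (779.1, 62.2), 'yaw': 88.9, 'size': (100, 20), 'h': 23.7, 'n': 164}
```

View pics/crop.png

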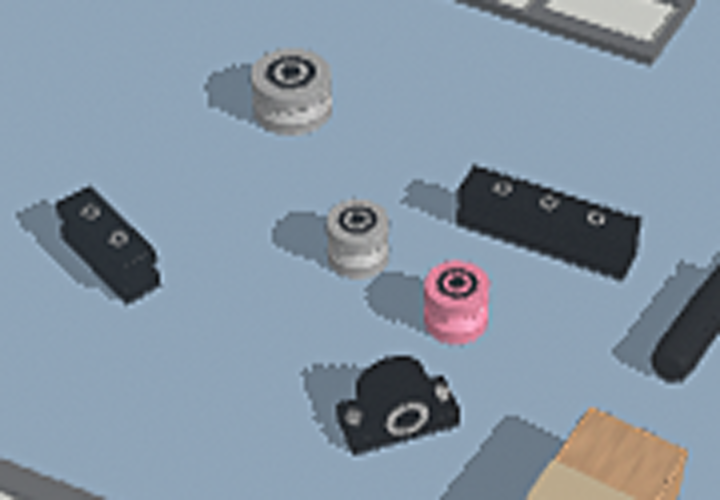

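The crop confirms the steel roller at scene (309,199), with the pink one to its lower right at about (334,214). Next I find the pockets and write a planner that turns a target into tool-axis shifts.

```bash
cat >> h.py <<'E'
def plan(x,y,z,yaw,sym=True):
    """az, dx, dy, dz in the present tool axes to the tool-down pose with tool x at world yaw (deg)"""
    s=read_state(); R=Ro.from_quat(s['tcp_rot'])
    best=None
    for k in ((0,180) if sym else (0,)):
        T=Ro.from_euler('z',yaw+k,degrees=True)*Ro.from_euler('x',180,degrees=True)
        rv=(R.inv()*T).as_rotvec(degrees=True)
        if best is None or np.linalg.norm(rv)<np.linalg.norm(best): best=rv
    d=R.inv().apply(np.array([x,y,z])-s['position'])
    print('turn',best.round(1),'shift',d.round(1),'rows>=',max(np.linalg.norm(best)/10.7,np.linalg.norm(d)/62.5).round(1),'q6',np.degrees(s['q'][5]).round(),'t',round(s['time_s'],2))
E
python3 - <<'E'
from h import *
for n in('scene','side'):
    d=cam(n); hsv=cv2.cvtColor(d['image'],cv2.COLOR_BGR2HSV)
    for c,r in(((514,-287.5),150),((494,313),170)):
        near=np.hypot(d['P'][...,0]-c[0],d['P'][...,1]-c[1])<r
        m=near&(hsv[...,1]<40)&(hsv[...,2]>170)&(d['P'][...,2]<15)
        k,l,st,_=cv2.connectedComponentsWithStats(m.astype(np.uint8),connectivity=4)
        for i in range(1,k):
            if st[i,4]>80: print(n,topfit(d['P'],l==i,top=4))
plan(662,79,150,6.6)
E
```

```text
scene {'c': (471.6, -293.3), 'yaw': 7.8, 'size': (135, 50), 'h': 5.0, 'n': 1032}
scene {'c': (585.0, -276.9), 'yaw': -81.9, 'size': (73, 70), 'h': 5.1, 'n': 881}
scene {'c': (400.7, 311.0), 'yaw': 1.4, 'size': (94, 50), 'h': 5.1, 'n': 228}
scene {'c': (495.7, 316.4), 'yaw': -86.4, 'size': (72, 68), 'h': 5.2, 'n': 277}
scene {'c': (585.1, 320.5), 'yaw': 1.8, 'size': (84, 50), 'h': 4.9, 'n': 262}
side {'c': (585.1, -276.8), 'yaw': -78.2, 'size': (64, 63), 'h': 3.4, 'n': 212}
side {'c': (471.7, -295.0), 'yaw': 9.0, 'size': (130, 40), 'h': 3.4, 'n': 268}
side {'c': (586.0, 318.0), 'yaw': 4.0, 'size': (82, 50), 'h': 3.8, 'n': 725}
side {'c': (496.2, 312.9), 'yaw': -86.8, 'size': (71, 67), 'h': 3.9, 'n': 877}
side {'c': (401.3, 307.9), 'yaw': 3.5, 'size': (93, 46), 'h': 3.9, 'n': 843}
turn [-0.   0.  16.3] shift [ 640.6 -415.1   72.6] rows>= 12.3 q6 -3.0 t 1.25
```

```bash
python3 -m handwheel '[[[0,0,16,640,-415,40,-1],[0,0,16,640,-415,40,-1],[0,0,16,640,-415,40,-1],[0,0,16,640,-415,40,-1],[0,0,16,640,-415,40,-1],[0,0,16,640,-415,40,-1],[0,0,16,640,-415,40,-1],[0,0,16,640,-415,40,-1],[0,0,16,640,-415,40,-1],[0,0,16,640,-415,40,-1]]]'; python3 - <<'E'
from h import *
plan(662,79,180,6.6)
E
```

```text
time_s: 2.5
position: [584.5, -34.5, 190.1]
tcp_rot: [0.998, 0.06, 0.0, 0.0]
force: [0.6, -0.9, -1.3]
opening: 1.0
gripper_force: 0.0
turn [ 0.  -0.   0.3] shift [  90.6 -103.4   10.1] rows>= 2.2 q6 76.0 t 2.5
```

```bash
python3 -m handwheel '[[[0,0,0,90,-103,10,-1],[0,0,0,90,-103,10,-1],[0,0,0,90,-103,10,-1],[0,0,0,90,-103,10,-0.2]]]'; cat > look.py <<'E'
import sys
from h import *
d=cam('wrist')
for o in sys.argv[2:]:
    for r in cut_out('wrist',o)[:3]:
        if r['score']>.3: print(o,round(r['score'],2),np.round(r['point']),topfit(d['P'],r['mask']))
if sys.argv[1]!='-': cv2.imwrite(f'pics/{sys.argv[1]}.png',d['image'])
E
python3 look.py w1 long_rail small_roller bearing_block
```

```text
time_s: 3.0
position: [660.4, 77.0, 179.3]
tcp_rot: [0.998, 0.061, -0.001, 0.0]
force: [-0.1, -0.5, 0.1]
opening: 0.922
gripper_force: 0.0
long_rail 0.93 [316. 177.] {'c': (662.3, 78.7), 'yaw': 6.2, 'size': (116, 25), 'h': 33.7, 'n': 3288}
small_roller 0.79 [409. 208.] {'c': (649.7, -12.3), 'yaw': -83.7, 'size': (39, 39), 'h': 33.9, 'n': 1288}
small_roller 0.65 [381. 275.] {'c': (567.6, 2.7), 'yaw': 23.6, 'size': (40, 37), 'h': 33.9, 'n': 1044}
bearing_block 0.73 [490. 196.] {'c': (662.4, -98.5), 'yaw': -38.5, 'size': (30, 30), 'h': 40.3, 'n': 873}
```

View pics/w1.png

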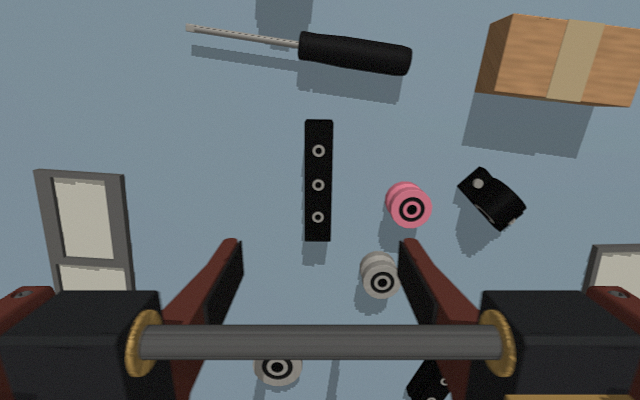

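The wrist view shows the long rail at (318,180), clear of the pink roller (409,205), the small roller (381,275) and the block (490,198). Its measured position agrees with the other two views.

```bash
python3 - <<'E'
from h import *
plan(662.3,78.7,10,6.4)
E
```

```text
turn [ 0.  -0.1  0.4] shift [  2.3  -3.5 170.9] rows>= 2.7 q6 87.0 t 3.2
```

```bash
python3 -m handwheel '[[[0,0,0,2,-2.5,0,-0.3],[0,0,0,2,-2.5,60,-0.3],[0,0,0,2,-2.5,120,-0.3],[0,0,0,2,-2.5,150,-0.3],[0,0,0,2,-2.5,170,-0.3],[0,0,0,2,-2.5,170,-0.3],[0,0,0,2,-2.5,170,1],[0,0,0,2,-2.5,170,1],[0,0,0,2,-2.5,170,1],[0,0,0,2,-2.5,170,1]]]'
```

```text
time_s: 4.45
position: [662.7, 79.5, 10.9]
tcp_rot: [0.998, 0.06, 0.001, -0.0]
force: [-0.7, 0.5, 2.3]
opening: 0.295
gripper_force: 30.0
```

```bash
python3 - <<'E'
from h import *
plan(472.5,-293.3,100,8)
E
```

```text
turn [ 0.  -0.1 -1.1] shift [-233.5  347.2  -89.4] rows>= 6.8 q6 87.0 t 4.45
```

```bash
python3 -m handwheel '[[[0,0,0,0,0,-40,1],[0,0,0,0,0,-90,1],[0,0,-1,-233,347,-90,1],[0,0,-1,-233,347,-90,1],[0,0,-1,-233,347,-90,1],[0,0,-1,-233,347,-90,1],[0,0,-1,-233,347,-90,1],[0,0,-1,-233,347,-90,1],[0,0,-1,-233,347,-90,1],[0,0,-1,-233,347,-90,1]]]'; python3 look.py w2; python3 - <<'E'
from h import *
plan(472.5,-293.3,15,8)
E
```

```text
time_s: 5.7
position: [470.7, -295.4, 99.2]
tcp_rot: [0.998, 0.067, -0.001, -0.0]
force: [0.4, -0.0, -1.8]
opening: 0.294
gripper_force: 30.0
turn [-0.1  0.  -0.3] shift [ 0.9 -0.3 84.3] rows>= 1.3 q6 47.0 t 5.75
```

View pics/w2.png

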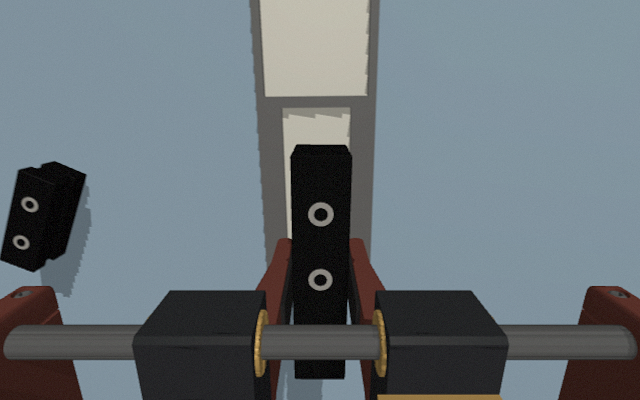

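The long rail (320,215) hangs squarely over its pocket (318,110 and below), so I lower it.

```bash
python3 -m handwheel '[[[0,0,0,1,0,50,1],[0,0,0,1,0,75,1],[0,0,0,1,0,83,1],[0,0,0,1,0,86,1],[0,0,0,1,0,86,1],[0,0,0,1,0,86,-0.3],[0,0,0,1,0,86,-0.3],[0,0,0,1,0,86,-0.3],[0,0,0,1,0,30,-0.3],[0,0,0,1,0,-20,-0.3]]]'; python3 - <<'E'
from h import *
plan(568.0,2.0,100,8)
E
```

```text
time_s: 7.0
position: [473.3, -292.9, 121.1]
tcp_rot: [0.998, 0.069, -0.0, -0.0]
force: [-0.2, -0.6, 0.7]
opening: 0.649
gripper_force: 0.0
turn [-0.   0.  -0.1] shift [ 134.3 -279.    21.2] rows>= 5.0 q6 47.0 t 7.0
```

```bash
python3 -m handwheel '[[[0,0,0,134,-279,20,-0.5],[0,0,0,134,-279,20,-0.5],[0,0,0,134,-279,20,-0.5],[0,0,0,134,-279,20,-0.5],[0,0,0,134,-279,20,-0.5],[0,0,0,134,-279,20,-0.5],[0,0,0,134,-279,20,-0.5]]]'; python3 look.py w3 small_roller; python3 - <<'E'
from h import *
plan(567.7,2.3,10,8)
E
```

```text
time_s: 7.88
position: [567.9, 1.5, 99.9]
tcp_rot: [0.998, 0.069, -0.0, 0.0]
force: [0.0, 0.4, -0.5]
opening: 0.75
gripper_force: 0.0
small_roller 0.8 [320. 210.] {'c': (568.5, 1.5), 'yaw': -81.3, 'size': (39, 39), 'h': 33.9, 'n': 2283}
small_roller 0.64 [358. 102.] {'c': (649.7, -12.7), 'yaw': -82.0, 'size': (39, 39), 'h': 33.8, 'n': 3021}
turn [ 0.  -0.  -0.2] shift [ 0.1 -1.9 90.1] rows>= 1.4 q6 79.0 t 7.97
```

View pics/w3.png

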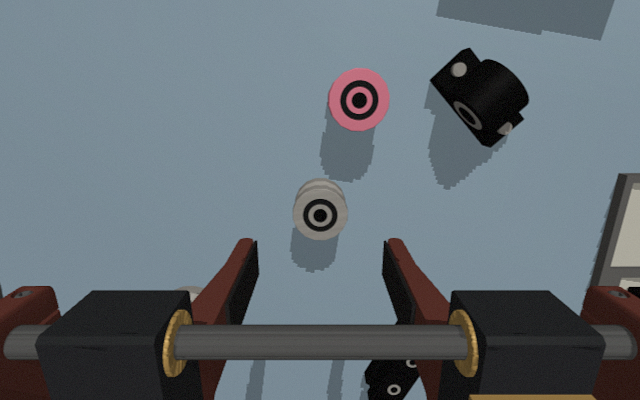

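The steel roller (320,210) is centred between the fingers and the pink one (359,99) is well away, so I take it.

```bash
python3 -m handwheel '[[[0,0,0,0,-0.5,50,-0.5],[0,0,0,0,-0.5,80,-0.5],[0,0,0,0,-0.5,89,-0.5],[0,0,0,0,-0.5,89,-0.5],[0,0,0,0,-0.5,89,1],[0,0,0,0,-0.5,89,1],[0,0,0,0,-0.5,89,1],[0,0,0,0,-0.5,89,1],[0,0,0,0,-0.5,50,1],[0,0,0,0,-0.5,0,1]]]'; python3 - <<'E'
from h import *
plan(586,-277,100,8)
E
```

```text
time_s: 9.22
position: [566.3, 2.6, 98.4]
tcp_rot: [0.998, 0.069, -0.003, -0.0]
force: [0.3, 0.1, -1.8]
opening: 0.444
gripper_force: 30.0
turn [-0.1  0.3 -0.1] shift [-19.  279.6  -1.9] rows>= 4.5 q6 79.0 t 9.22
```

```bash
python3 -m handwheel '[[[0,0,0,-20,279,0,1],[0,0,0,-20,279,0,1],[0,0,0,-20,279,0,1],[0,0,0,-20,279,0,1],[0,0,0,-20,279,0,1],[0,0,0,-20,279,0,1],[0,0,0,-20,279,50,1],[0,0,0,-20,279,75,1],[0,0,0,-20,279,82,1],[0,0,0,-20,279,85,1]]]'; python3 -m handwheel '[[[0,0,0,0,0,0,-0.5],[0,0,0,0,0,0,-0.5],[0,0,0,0,0,0,-0.5],[0,0,0,0,0,-50,-0.5],[0,0,0,0,0,-100,-0.5]]]'; python3 look.py w4 small_roller long_rail;  python3 - <<'E'
from h import *
plan(436.5,-87.3,100,-18.7)
E
```

```text
time_s: 10.48
position: [587.1, -276.0, 15.9]
tcp_rot: [0.998, 0.069, 0.001, 0.0]
force: [-3.8, 4.1, 5.9]
opening: 0.441
gripper_force: 30.0
time_s: 11.1
position: [586.0, -276.7, 115.6]
tcp_rot: [0.998, 0.069, -0.001, -0.0]
force: [-0.0, -0.9, -0.0]
opening: 0.749
gripper_force: 0.0
small_roller 0.93 [ 4. 79.] {'c': (647.7, -30.2), 'yaw': -7.1, 'size': (30, 8), 'h': 10.4, 'n': 297}
small_roller 0.76 [320. 204.] {'c': (587.3, -276.4), 'yaw': -37.3, 'size': (39, 39), 'h': 37.9, 'n': 2069}
long_rail 0.56 [320. 304.] {'c': (474.3, -293.4), 'yaw': 7.6, 'size': (117, 26), 'h': 37.8, 'n': 2541}
turn [ 0.2 -0.5 26.6] shift [-124.4 -209.7   18.1] rows>= 3.9 q6 54.0 t 11.25
```

View pics/w4.png

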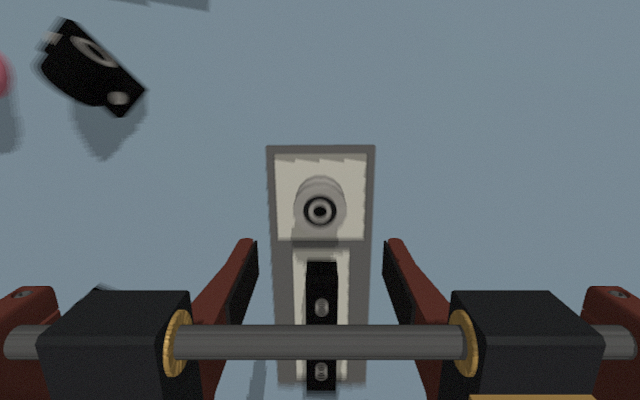

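The roller (320,205) and long rail (321,310) sit flat in their pockets, with tops at 38 mm. Next is the short rail.

```bash
python3 -m handwheel '[[[0,0,26.5,-124,-210,15,-0.3],[0,0,26.5,-124,-210,15,-0.3],[0,0,26.5,-124,-210,15,-0.3],[0,0,26.5,-124,-210,15,-0.3],[0,0,26.5,-124,-210,15,-0.3],[0,0,26.5,-124,-210,15,-0.3],[0,0,26.5,-124,-210,15,-0.3]]]'; python3 look.py w5 short_rail;  python3 - <<'E'
from h import *
plan(436.5,-87.3,10,-18.7)
E
```

```text
time_s: 12.12
position: [435.4, -86.7, 99.8]
tcp_rot: [0.987, -0.162, -0.0, 0.0]
force: [-0.1, -0.2, 0.2]
opening: 0.651
gripper_force: 0.0
short_rail 0.81 [321. 209.] {'c': (436.5, -87.3), 'yaw': -17.8, 'size': (76, 26), 'h': 33.7, 'n': 3693}
turn [0. 0. 0.] shift [ 1.4  0.2 89.8] rows>= 1.4 q6 93.0 t 12.22
```

```bash
python3 -m handwheel '[[[0,0,-0.5,1,0,50,-0.3],[0,0,-0.5,1,0,80,-0.3],[0,0,-0.5,1,0,89,-0.3],[0,0,-0.5,1,0,89,-0.3],[0,0,-0.5,1,0,89,1],[0,0,-0.5,1,0,89,1],[0,0,-0.5,1,0,89,1],[0,0,-0.5,1,0,89,1],[0,0,-0.5,1,0,50,1],[0,0,-0.5,1,0,0,1]]]'; python3 - <<'E'
from h import *
plan(402.5,308.7,100,3.1)
E
```

```text
time_s: 13.48
position: [434.4, -85.8, 99.2]
tcp_rot: [0.988, -0.157, -0.002, -0.0]
force: [1.3, 0.2, -0.5]
opening: 0.294
gripper_force: 30.0
turn [ -0.    0.2 -21.2] shift [-1.528e+02 -3.651e+02 -3.000e-01] rows>= 6.3 q6 93.0 t 13.47
```

```bash
python3 -m handwheel '[[[0,0,-21,-153,-365,0,1],[0,0,-21,-153,-365,0,1],[0,0,-21,-153,-365,0,1],[0,0,-21,-153,-365,0,1],[0,0,-21,-153,-365,0,1],[0,0,-21,-153,-365,0,1],[0,0,-21,-153,-365,0,1],[0,0,-21,-153,-365,0,1],[0,0,-21,-153,-365,0,1],[0,0,-21,-153,-365,0,1]]]'; python3 look.py w6;  python3 - <<'E'
from h import *
plan(402.5,308.7,15,3.1)
E
```

```text
time_s: 14.72
position: [404.1, 306.9, 100.0]
tcp_rot: [1.0, 0.024, 0.0, 0.0]
force: [-0.0, -1.2, -1.7]
opening: 0.293
gripper_force: 30.0
turn [ 0.  -0.  -0.3] shift [-1.5 -1.7 85.1] rows>= 1.4 q6 121.0 t 14.78
```

View pics/w6.png

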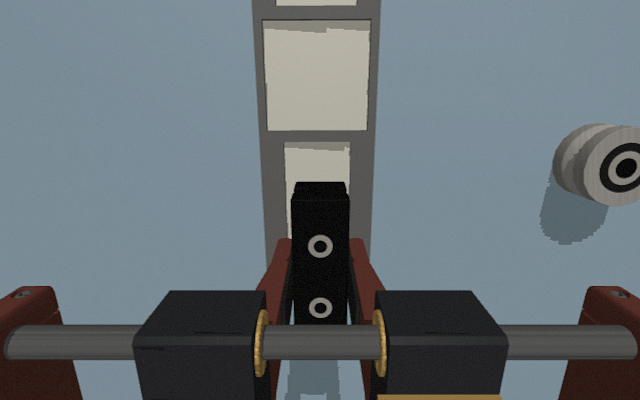

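The short rail (320,245) is in line with its pocket (318,145 and below), next to the square one (317,75). Lowering it.

```bash
python3 -m handwheel '[[[0,0,0,-1,-1,50,1],[0,0,0,-1,-1,75,1],[0,0,0,-1,-1,82,1],[0,0,0,-1,-1,85,1],[0,0,0,-1,-1,85,1],[0,0,0,-1,-1,85,-0.3],[0,0,0,-1,-1,85,-0.3],[0,0,0,-1,-1,85,-0.3],[0,0,0,-1,-1,30,-0.3],[0,0,0,-1,-1,-20,-0.3]]]'; python3 - <<'E'
from h import *
plan(448.5,100.2,110,3.1)
E
```

```text
time_s: 16.02
position: [402.3, 309.1, 121.1]
tcp_rot: [1.0, 0.025, -0.0, 0.0]
force: [0.7, 1.4, -0.2]
opening: 0.65
gripper_force: 0.0
turn [ 0.   0.  -0.2] shift [ 35.6 211.   11.1] rows>= 3.4 q6 121.0 t 16.02
```

```bash
python3 -m handwheel '[[[0,0,0,35,211,20,-0.9],[0,0,0,35,211,20,-0.9],[0,0,0,35,211,20,-0.9],[0,0,0,35,211,20,-0.9],[0,0,0,35,211,20,-0.9],[0,0,0,35,211,20,-0.9],[0,0,0,35,211,20,-0.9]]]'; python3 look.py - large_roller;  python3 - <<'E'
from h import *
plan(448.5,100.2,10,3.1)
E
```

```text
time_s: 16.9
position: [448.1, 101.5, 100.1]
tcp_rot: [1.0, 0.026, 0.0, -0.0]
force: [0.3, -0.2, -0.2]
opening: 0.948
gripper_force: 0.0
large_roller 0.58 [323. 211.] {'c': (448.9, 99.4), 'yaw': 48.8, 'size': (55, 55), 'h': 33.9, 'n': 4474}
turn [-0.  -0.  -0.1] shift [ 0.3  1.1 90. ] rows>= 1.4 q6 95.0 t 17.0
```

```bash
python3 -m handwheel '[[[0,0,0,0.5,1.5,50,-0.9],[0,0,0,0.5,1.5,80,-0.9],[0,0,0,0.5,1.5,89,-0.9],[0,0,0,0.5,1.5,89,-0.9],[0,0,0,0.5,1.5,89,1],[0,0,0,0.5,1.5,89,1],[0,0,0,0.5,1.5,89,1],[0,0,0,0.5,1.5,89,1],[0,0,0,0.5,1.5,50,1],[0,0,0,0.5,1.5,0,1]]]'; python3 - <<'E'
from h import *
plan(497.5,313.7,100,3.1)
E
```

```text
time_s: 18.25
position: [446.9, 98.4, 98.1]
tcp_rot: [1.0, 0.025, -0.003, 0.001]
force: [1.9, 0.5, -5.3]
opening: 0.62
gripper_force: 30.0
turn [ 0.1  0.3 -0.2] shift [  61.4 -212.5   -2.5] rows>= 3.5 q6 95.0 t 18.25
```

```bash
python3 -m handwheel '[[[0,0,0,60.5,-212,0,1],[0,0,0,60.5,-212,0,1],[0,0,0,60.5,-212,0,1],[0,0,0,60.5,-212,0,1],[0,0,0,60.5,-212,0,1],[0,0,0,60.5,-212,0,1],[0,0,0,60.5,-212,50,1],[0,0,0,60.5,-212,75,1],[0,0,0,60.5,-212,82,1],[0,0,0,60.5,-212,85,1]]]'; python3 -m handwheel '[[[0,0,0,0,0,0,-0.9],[0,0,0,0,0,0,-0.9],[0,0,0,0,0,0,-0.9],[0,0,0,0,0,-50,-0.9],[0,0,0,0,0,-105,-0.9],[0,0,0,0,0,-105,-0.9]]]'; python3 look.py w7 large_roller short_rail;  python3 - <<'E'
from h import *
plan(661.5,-98.3,150,-35)
plan(661.5,-98.3,150,-35+180,False)
E
```

```text
time_s: 19.5
position: [499.2, 313.1, 16.0]
tcp_rot: [1.0, 0.025, 0.001, -0.0]
force: [-1.8, 0.0, -1.1]
opening: 0.618
gripper_force: 30.0
time_s: 20.25
position: [501.1, 315.3, 127.1]
tcp_rot: [1.0, 0.025, 0.005, -0.003]
force: [-0.4, 0.7, 0.5]
opening: 0.952
gripper_force: 0.0
large_roller 0.56 [322. 207.] {'c': (499.1, 312.9), 'yaw': 41.7, 'size': (55, 55), 'h': 38.0, 'n': 3699}
short_rail 0.79 [320. 292.] {'c': (417.9, 310.0), 'yaw': 3.4, 'size': (49, 26), 'h': 37.8, 'n': 1563}
turn [ 0.   0.  37.9] shift [142.2 419.6 -30.8] rows>= 7.1 q6 116.0 t 20.4
turn [  -0.     0.  -142.1] shift [142.2 419.6 -30.8] rows>= 13.3 q6 116.0 t 20.4
```

View pics/w7.png

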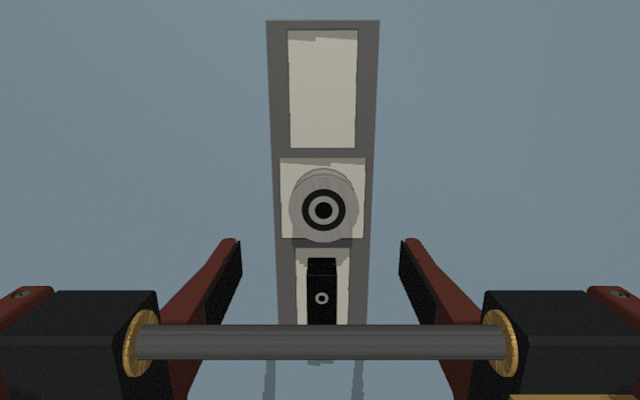

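The large roller (323,207) and short rail (321,295) are in place, with tops at 38 mm, and the block pocket (322,88) is free. The block's foot, judged from its screws in the earlier view, lies at a yaw of about +50°.

```bash
python3 -m handwheel '[[[0,0,-47,142,419,-30,-0.3],[0,0,-47,142,419,-30,-0.3],[0,0,-47,142,419,-30,-0.3],[0,0,-47,142,419,-30,-0.3],[0,0,-47,142,419,-30,-0.3],[0,0,-47,142,419,-30,-0.3],[0,0,-47,142,419,-30,-0.3],[0,0,-47,142,419,-30,-0.3],[0,0,-47,142,419,-30,-0.3],[0,0,-47,142,419,-30,-0.3]]]'; python3 look.py w8 bearing_block;  python3 - <<'E'
from h import *
d=cam('wrist'); m=max(cut_out('wrist','bearing_block'),key=lambda r:r['score'])['mask']
print('foot',topfit(d['P'],m,band=3,top=14),'all',topfit(d['P'],m,band=24,top=30))
plan(661.5,-98.3,100,50)
E
```

```text
time_s: 21.65
position: [661.0, -95.7, 149.1]
tcp_rot: [0.906, 0.423, -0.0, -0.001]
force: [-0.6, -0.3, 0.6]
opening: 0.65
gripper_force: 0.0
foot {'c': (662.2, -99.1), 'yaw': 50.9, 'size': (66, 30), 'h': 13.7, 'n': 614} all {'c': (662.3, -99.2), 'yaw': 51.6, 'size': (66, 30), 'h': 35.1, 'n': 2419}
turn [ 0. -0.  0.] shift [-1.7  1.6 50.2] rows>= 0.8 q6 29.0 t 21.85
```

View pics/w8.png

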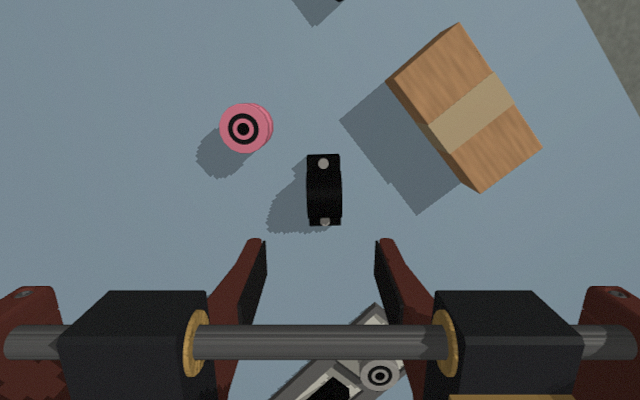

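The block (324,190) lies along the fingers' plane, and the pink roller (244,128) and carton (465,110) are clear of the fingers.

```bash
python3 -m handwheel '[[[0,0,-1,-1,2,50,-0.3],[0,0,-1,-1,2,100,-0.3],[0,0,-1,-1,2,130,-0.3],[0,0,-1,-1,2,139,-0.3],[0,0,-1,-1,2,139,-0.3],[0,0,-1,-1,2,139,1],[0,0,-1,-1,2,139,1],[0,0,-1,-1,2,139,1],[0,0,-1,-1,2,139,1]]]'; python3 -m handwheel '[[[0,0,0,0,0,-45,1],[0,0,0,0,0,-90,1],[0,0,0,0,0,-90,1]]]'; python3 - <<'E'
from h import *
plan(588,318.5,100,3.1,False)
E
```

```text
time_s: 22.98
position: [662.8, -99.7, 11.9]
tcp_rot: [0.903, 0.43, 0.001, 0.0]
force: [-0.4, 0.3, 4.2]
opening: 0.341
gripper_force: 30.0
time_s: 23.35
position: [664.7, -100.2, 106.2]
tcp_rot: [0.903, 0.43, 0.003, 0.003]
force: [0.7, -0.2, -1.6]
opening: 0.343
gripper_force: 30.0
turn [ 0.3 -0.4 47.8] shift [ 276.6 -323.6    4.8] rows>= 6.8 q6 28.0 t 23.35
```

```bash
python3 -m handwheel '[[[0,0,47.5,277,-323,0,1],[0,0,47.5,277,-323,0,1],[0,0,47.5,277,-323,0,1],[0,0,47.5,277,-323,0,1],[0,0,47.5,277,-323,0,1],[0,0,47.5,277,-323,0,1],[0,0,47.5,277,-323,0,1],[0,0,47.5,277,-323,0,1],[0,0,47.5,277,-323,0,1],[0,0,47.5,277,-323,0,1]]]'; python3 look.py w9;  python3 - <<'E'
from h import *
plan(588,318.5,15.5,3.1)
E
```

```text
time_s: 24.6
position: [586.6, 317.4, 100.1]
tcp_rot: [1.0, 0.029, -0.001, 0.0]
force: [-0.6, 0.2, -2.3]
opening: 0.341
gripper_force: 30.0
turn [0.  0.  0.2] shift [ 1.3 -1.1 84.9] rows>= 1.4 q6 112.0 t 24.65
```

View pics/w9.png

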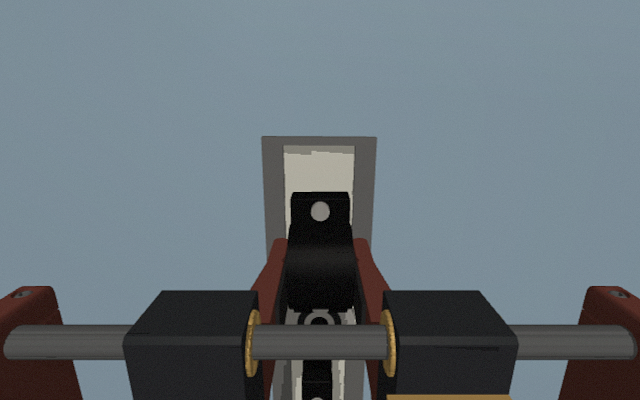

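The block (320,250) is centred over its pocket, whose far edge is at row 146. Lowering it.

```bash
python3 -m handwheel '[[[0,0,0,1,-0.5,50,1],[0,0,0,1,-0.5,75,1],[0,0,0,1,-0.5,82,1],[0,0,0,1,-0.5,86,1],[0,0,0,1,-0.5,86,1],[0,0,0,1,-0.5,86,-0.3],[0,0,0,1,-0.5,86,-0.3],[0,0,0,1,-0.5,86,-0.3],[0,0,0,1,-0.5,30,-0.3],[0,0,0,1,-0.5,-20,-0.3]]]'; python3 -m handwheel '[[[0,0,0,-150,150,-60,-0.3],[0,0,0,-150,150,-60,-0.3],[0,0,0,-150,150,-60,-0.3],[0,0,0,-150,150,-60,-0.3],[0,0,0,-150,150,-60,-0.3],[0,0,0,-150,150,-60,-0.3],[0,0,0,-150,150,-60,-0.3]]]'; python3 - <<'E'
from h import *
ims=[]
for n in('scene','side'):
    d=cam(n); ims.append(d['image'])
    for o in['long_rail','short_rail','large_roller','small_roller','bearing_block','carton','screwdriver']:
        for r in cut_out(n,o)[:2]:
            if r['score']>.4: print(n,o,round(r['score'],2),topfit(d['P'],r['mask']))
cv2.imwrite('pics/end.png',np.hstack([ims[0][80:330,130:490],ims[1][120:370,180:540]]))
E
```

```text
time_s: 25.9
position: [587.1, 319.5, 122.0]
tcp_rot: [1.0, 0.03, -0.0, 0.0]
force: [-1.0, 0.4, 0.7]
opening: 0.651
gripper_force: 0.0
time_s: 26.78
position: [446.8, 161.5, 180.1]
tcp_rot: [1.0, 0.03, -0.001, 0.0]
force: [0.2, -0.6, -0.3]
opening: 0.652
gripper_force: 0.0
scene long_rail 0.94 {'c': (475.4, -294.2), 'yaw': 7.8, 'size': (117, 28), 'h': 38.8, 'n': 542}
scene short_rail 0.8 {'c': (407.4, 307.1), 'yaw': 7.3, 'size': (74, 30), 'h': 38.6, 'n': 121}
scene small_roller 0.81 {'c': (588.2, -277.7), 'yaw': 62.5, 'size': (38, 38), 'h': 38.7, 'n': 234}
scene small_roller 0.66 {'c': (501.2, 311.3), 'yaw': 70.2, 'size': (52, 50), 'h': 38.8, 'n': 148}
scene carton 0.81 {'c': (794.7, -119.0), 'yaw': 89.7, 'size': (123, 61), 'h': 40.9, 'n': 1320}
scene screwdriver 0.91 {'c': (782.6, 60.1), 'yaw': 88.1, 'size': (102, 19), 'h': 25.1, 'n': 211}
scene screwdriver 0.47 {'c': (590.2, 317.5), 'yaw': -83.3, 'size': (35, 29), 'h': 45.4, 'n': 66}
side short_rail 0.66 {'c': (403.5, 310.2), 'yaw': 2.6, 'size': (76, 29), 'h': 37.5, 'n': 439}
side small_roller 0.73 {'c': (585.2, -273.8), 'yaw': -30.9, 'size': (39, 35), 'h': 37.6, 'n': 75}
side small_roller 0.57 {'c': (647.2, -10.6), 'yaw': -73.1, 'size': (38, 36), 'h': 33.6, 'n': 107}
side bearing_block 0.56 {'c': (587.4, 319.0), 'yaw': -82.1, 'size': (32, 30), 'h': 44.1, 'n': 166}
side carton 0.79 {'c': (792.4, -118.2), 'yaw': -89.7, 'size': (123, 60), 'h': 39.3, 'n': 474}
side screwdriver 0.79 {'c': (778.8, 65.7), 'yaw': 88.5, 'size': (92, 17), 'h': 23.7, 'n': 143}
```

View pics/end.png

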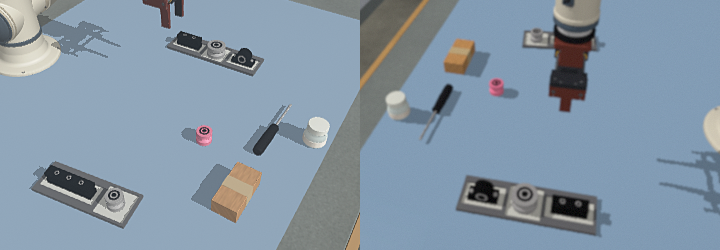

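The final pictures show all five parts standing in their pockets: two-pocket tray at (85,193) and three-pocket tray at (215,52) in the left half. The pink roller, carton and screwdriver have not moved, and the gripper is clear.

```bash
python3 -c "
from bench import *
print(sign_off())"
```

```text
the job is handed in; nothing more can be done
None
```

Both kits are made up and handed in at about 27 s: all five parts stand flat in their pockets, and the carton, screwdriver and pink look-alike were left untouched.

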